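Strip the ink rollers for cleaning

TASK

Strip the ink rollers for cleaning: lift the blue lid off the tray by its knob and set it down flat on the cork mat, then draw every brass axle that is still there straight out of its roller and lay each one down in a groove of the tray. Finally put the lid back on the tray, squarely, so that it covers the tray all round. The rollers stay in their places in the wooden rack, and everything else on the bench is left alone.

Things in the scene. Friction and masses are not known exactly. Their poses are not given: they have to be found in the camera images.
- rack: fixed dark wooden cradle rack, 134 (x) x 310 (y) x 62 mm high, yaw varies. Origin: centre of its underside. Four troughs run along its x axis, centred at its y = -114, -38, +38, +114 mm, trough floors 30 mm above the bench; a lip 43 mm high and 11 mm thick crosses both ends (outer faces at x = -67 and +67 mm) and stops the rollers from sliding out endways; the walls between troughs are 62 mm high
- tray: fixed white open tray, 200 (x) x 206 (y) x 45 mm high, walls and floor 5 mm thick. Origin: centre of its underside. Four grooves run along its x axis, centred at its y = -63, -21, +21, +63 mm, each 26 mm wide, 190 mm long; their floor is 5 mm above the underside, the grey ribs between and beside them are 8 mm higher than that floor. An axle down in a groove has its centre line 14 mm above the tray's underside
- lid: loose blue flat lid of the tray, 216 (x) x 222 (y) x 6 mm, 0.35 kg; no rim below, it just lies on the tray's walls and overhangs them by 8 mm all round. On its middle a black bar knob, 60 mm long (along the lid's x), 22 mm wide (along y), top 34 mm above the underside, to be pinched across its width. Origin: centre of the underside; z up
- mat: fixed cork mat on the bench, 230 x 230 x 6 mm thick. Origin: centre of its underside. It lies beside the tray (either may be the left one)
- roller1: ink roller sleeve 1 (black cover, aluminium core), 54 mm diameter, 110 mm long, 0.4 kg, lying loose in a trough of the rack. Origin: its middle, on its centre line, 57 mm above the bench; x axis = centre line, pointing away from the side on which the axle sticks out. Through bore 21 mm
- axle1: brass axle, plain rod 18 mm diameter, 160 mm long, about 0.16 kg, in the bore of roller 1 (3 mm total play) and sticking out 50 to 65 mm on the roller's -x side, the side nearer the robot. Origin: its middle; x axis along it. None if this roller has already been stripped. Nothing holds it but friction: it comes out by drawing it straight along the roller's centre line by about 110 mm. It can roll when laid on the bench
- roller2: ink roller sleeve 2 (dark red cover, aluminium core), 54 mm diameter, 110 mm long, 0.4 kg, lying loose in a trough of the rack. Origin: its middle, on its centre line, 57 mm above the bench; x axis = centre line, pointing away from the side on which the axle sticks out. Through bore 21 mm
- axle2: brass axle, plain rod 18 mm diameter, 160 mm long, about 0.16 kg, in the bore of roller 2 (3 mm total play) and sticking out 50 to 65 mm on the roller's -x side, the side nearer the robot. Origin: its middle; x axis along it. None if this roller has already been stripped. Nothing holds it but friction: it comes out by drawing it straight along the roller's centre line by about 110 mm. It can roll when laid on the bench
- roller3: ink roller sleeve 3 (dark blue cover, aluminium core), 54 mm diameter, 110 mm long, 0.4 kg, lying loose in a trough of the rack. Origin: its middle, on its centre line, 57 mm above the bench; x axis = centre line, pointing away from the side on which the axle sticks out. Through bore 21 mm
- axle3: brass axle, plain rod 18 mm diameter, 160 mm long, about 0.16 kg, in the bore of roller 3 (3 mm total play) and sticking out 50 to 65 mm on the roller's -x side, the side nearer the robot. Origin: its middle; x axis along it. None if this roller has already been stripped. Nothing holds it but friction: it comes out by drawing it straight along the roller's centre line by about 110 mm. It can roll when laid on the bench
- roller4: ink roller sleeve 4 (brown cover, aluminium core), 54 mm diameter, 110 mm long, 0.4 kg, lying loose in a trough of the rack. Origin: its middle, on its centre line, 57 mm above the bench; x axis = centre line, pointing away from the side on which the axle sticks out. Through bore 21 mm
- axle4: brass axle, plain rod 18 mm diameter, 160 mm long, about 0.16 kg, in the bore of roller 4 (3 mm total play) and sticking out 50 to 65 mm on the roller's -x side, the side nearer the robot. Origin: its middle; x axis along it. None if this roller has already been stripped. Nothing holds it but friction: it comes out by drawing it straight along the roller's centre line by about 110 mm. It can roll when laid on the bench
- ink_tin_a: bystander, to be left alone: ink tin with red band, 64 mm diameter, 58 mm high. Origin: on its underside
- ink_tin_b: bystander, to be left alone: ink tin with yellow band, 84 mm diameter, 64 mm high. Origin: on its underside
- tape: bystander, to be left alone: roll of yellow tape lying flat, 96 mm diameter, 24 mm high. Origin: on its underside
- palette_knife: bystander, to be left alone: flat ink spatula with a wooden handle, lying on the bench. Origin: on its underside
- wood_block: bystander, to be left alone: pale wood block 90 x 60 x 22 mm. Origin: on its underside
Things that resemble listed ones, but are neither listed nor needed, are in the scene too. What is shaped like the axle2 but red is not meant. Leave any pink or white look-alike of the roller1 alone.

How it is judged:
By the outcome, as a careful person would: the job done as asked, in the order asked, and still so for the second after the job is handed in, with the robot touching nothing.
Of axle1, axle2, axle3, axle4 only 2 to 4 are there at a start; the rules pass over those that are not, and their reading is None.
At some moment in a run one of lid may be knocked a few centimetres aside while the robot is not near it.
Once in a run the grip may slacken for a moment while it holds something.
It also fails if it takes over 210 s, if anything falls off the work surface, if the arm or the gripper's body presses on something with over 40 N, if the wrist force passes 120 N, or if a joint passes its speed limit or range.

ROBOT

A 6-joint arm with a two-finger parallel gripper is mounted at the origin on the work surface. World frame = base frame: x ahead of the robot, y to its left, z up, the work surface at z = 0. Lengths are in m, angles in rad, forces in N, time in s.
With the tool pointing down it reaches from about 0.425 to 0.95 m from the base axis. Payload 14.7 kg.
Tool frame: the origin (TCP) lies between the finger pads; the fingertips stand 14 mm ahead of it and the grasp point (between the pads) lies 5 mm behind it; z points along the fingers, y is the line along which they close (so a half turn about z gives the same grasp; the last joint's range is limited). The gripper opens to 85 mm and grips with 20 to 120 N. Pads are 22 mm wide; open, the fingers measure 114 mm over their backs; the gripper's body (76 mm by 85 mm) begins 54 mm behind the grasp point. The pads swing forward as they close: fully open they stand 13 mm farther back than shut.
Start: joints at [1.3, 0.48, 1.596, -0, 1.065, -0.047], TCP at [0.144, 0.634, 0.245] pointing down, gripper open.
Joint ranges: [-2.75, 2.75], [-0.82, 2.05], [0.23, 2.67], [-1.56, 4.7], [0.09, 2.69], [-2.92, 2.92]. Speed limits (rad/s): [1.89, 1.89, 2.39, 3.01, 3.01, 3.01].

INTERFACE

Orientations are given as a 3x3 rotation matrix whose columns are the frame's x, y, z axes.
In Python, from rig import robot gives the robot as it stands. Calls block until the motion is done:
- robot.reach(position, orientation): joint-space move of the TCP to a pose.
- robot.move_linear(position, vel=0.15, attitude=None): straight line of the TCP; attitude=None keeps the orientation; vel is the mean speed in m/s.
- robot.set_joints(angles): joint-space move.
- robot.ungrasp() and robot.close_gripper(): open the fingers fully, or close them until they stop; the grip force is fixed at half the most.
- robot.hold(seconds).
- robot.solve_ik(position, orientation): joint angles nearest the present ones, or None.
- robot.observe(): the state.
- robot.get_image(name): name is "scene" or "top" or "wrist"; returns the picture (400x640x3 uint8, red, green, blue); there is no depth.
- robot.camera_params(name): a dict with "mtx" (3x3 intrinsics, pixels), "rvec" (rotation vector, rad) and "tvec" (3), from world to camera coordinates, as OpenCV has them. Camera axes: x right, y down, z forward; pixel columns grow to the right and rows downward; lengths in m; the calibration is good to about 2 mm. The wrist camera is an equidistant fisheye: a pixel r from the principal point sees the ray r / f radians off the axis. A picture is of the moment at which its call begins: read the wrist's pose just before it. camera_params takes no time and is no camera call; for the wrist camera it gives the pose at the moment of the call.
A pose or a line that the arm cannot do raises robot.Unreachable and nothing moves.
- robot.job_done(): hands the job in; it is judged then, once.
The state is a dict: "clock": time; "q": joint angles; "joint_velocities": joint speeds; "joint_torque": joint torques, N m; "position": TCP position; "orientation": TCP orientation; "contact_force": force on the tool from outside, world axes, zero at the start; "torque": the same for the moment, N m; "width": finger opening in m; "finger_force": force on a finger pad.
Only numpy, scipy, OpenCV 4.12 (cv2) and the standard library are available. Lean on these libraries where they do the work, as an engineer would, in place of code of your own. Each camera call takes 0.05 s, during which the arm holds its last target. There are 200 camera calls.

## Working session

There is one attempt and no reset: what is moved stays moved. The work goes in short steps, each a Python script; the robot and the scene stay as the last script left them, time stands still between calls to the robot, and variables do not carry over. Pictures are saved under pics/ and viewed, at most 14 in all, crops included, and the job is handed in when it is done.

```bash
ls; mkdir -p pics; python3 - <<'E'
from rig import robot
import cv2,numpy as np
for n in("scene","top"):
    im=robot.get_image(n); cv2.imwrite(f"pics/{n}0.png",im[...,::-1])
    p=robot.camera_params(n); R=cv2.Rodrigues(np.array(p['rvec'],float))[0]
    print(n,np.round(p['mtx'],1).tolist(),(-R.T@np.array(p['tvec']).ravel()).round(3),R.round(2).tolist())
print({k:v for k,v in robot.observe().items() if k in('clock','width','contact_force')})
E
```

```text
pics
scene [[500.0, 0.0, 312.1], [0.0, 500.0, 204.9], [0.0, 0.0, 1.0]] [1.272 0.771 1.15 ] [[-0.76, 0.64, -0.0], [0.44, 0.52, -0.73], [-0.47, -0.56, -0.68]]
top [[496.0, 0.0, 318.3], [0.0, 496.0, 202.0], [0.0, 0.0, 1.0]] [ 0.305 -0.103  1.466] [[0.01, -1.0, 0.01], [-0.99, -0.01, -0.16], [0.16, -0.01, -0.99]]
{'clock': 0.1, 'contact_force': array([-0.73258051,  0.00278197, -0.26222181]), 'width': 0.08501358791610208}
```

View pics/top0.png

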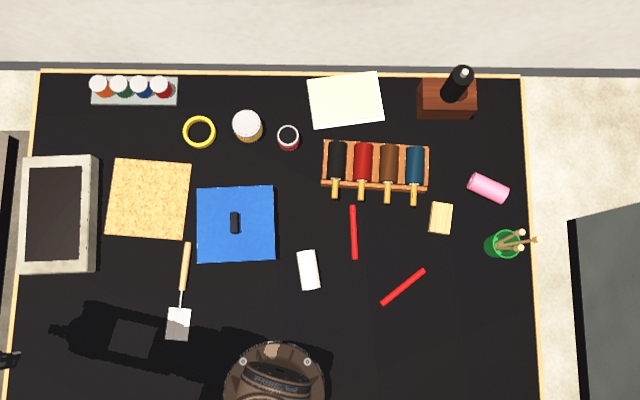

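View pics/scene0.png

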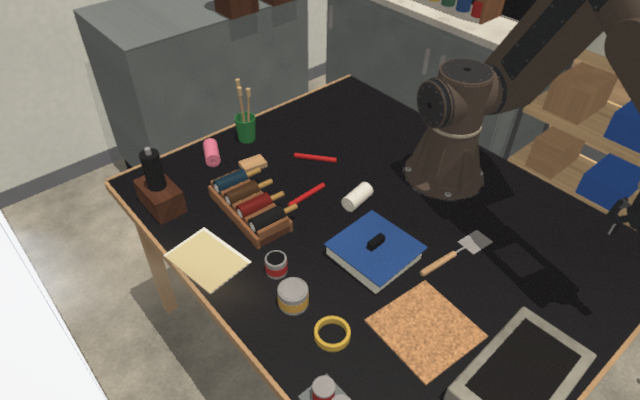

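The top view shows the lid at (235,223), the mat at (148,199) and the rack at (375,165) with four rollers. The order from left is black, red, brown, blue, each with a brass stub toward the robot at rows 185-200. The look-alikes to leave alone are the red rods at (354,232) and (403,287), the white roller at (308,270) and the pink roller at (488,187).

```bash
cat > h.py <<'E'
from rig import robot
import cv2, numpy as np
def cam(n):
    p=robot.camera_params(n); R=cv2.Rodrigues(np.array(p['rvec'],float))[0]
    return np.array(p['mtx'],float),R,np.array(p['tvec'],float).ravel()
def cast(px,z,c,fish=False):
    """pixels -> world points on plane z"""
    K,R,t=c; px=np.array(px,float).reshape(-1,1,2)
    u=(cv2.fisheye.undistortPoints(px,K,np.zeros(4)) if fish else cv2.undistortPoints(px,K,None)).reshape(-1,2)
    d=np.c_[u,np.ones(len(u))]@R; o=-R.T@t
    return (o+d*((z-o[2])/d[:,2])[:,None])[:,:2]
def rect(mask,z,c,fish=False):
    """biggest blob -> centre, yaw (about x, +-45deg), sides (along x, along y)"""
    cs=cv2.findContours(mask.astype(np.uint8),cv2.RETR_EXTERNAL,cv2.CHAIN_APPROX_NONE)[0]
    w=cast(max(cs,key=cv2.contourArea)[:,0],z,c,fish)
    (cx,cy),(a,b),ang=cv2.minAreaRect((w*1000).astype(np.float32))
    while ang>45: ang-=90;a,b=b,a
    while ang<-45: ang+=90;a,b=b,a
    return np.array([cx,cy])/1000,np.radians(ang),(round(a,1),round(b,1))
def hsv(im): return cv2.split(cv2.cvtColor(im,cv2.COLOR_RGB2HSV))
def opened(m,k=5): return cv2.morphologyEx(m.astype(np.uint8),cv2.MORPH_OPEN,np.ones((k,k)))
def down(yaw,pitch=0.):
    """tool down, tool x along heading yaw; pitch>0 dips the +x side"""
    c,s=np.cos(yaw),np.sin(yaw); p=np.cos(pitch),np.sin(pitch)
    Rz=np.array([[c,-s,0],[s,c,0],[0,0,1]]); Ry=np.array([[p[0],0,p[1]],[0,1,0],[-p[1],0,p[0]]])
    return Rz@Ry@np.diag([1.,-1,-1])
def lidmask(im):
    h,s,v=hsv(im); return cv2.morphologyEx(((h>100)&(h<118)&(s>150)&(v>90)).astype(np.uint8),cv2.MORPH_CLOSE,np.ones((25,25)))
def st():
    o=robot.observe(); print('t%.1f'%o['clock'],'p',np.round(o['position'],4),'F',np.round(o['contact_force'],1),'w%.4f ff%s'%(o['width'],np.round(o['finger_force'],1)))
    return o
E
python3 - <<'E'
from h import *
im=robot.get_image("top");c=cam("top");h,s,v=hsv(im)
print('lid',rect(opened(lidmask(im)),.051,c))
m=opened((h>8)&(h<25)&(s>60)&(v>150)); m[:,:100]=0;m[:,196:]=0;m[242:]=0
print('mat',rect(m,.006,c))
for y,x in [(223,210),(200,150),(190,335),(160,363),(188,362),(185,345),(165,388),(165,414),(150,400),(197,414)]: print((x,y),im[y,x],h[y,x],s[y,x],v[y,x])
cr=im[130:215,310:440]; cv2.imwrite("pics/c1.png",cv2.resize(cr,None,fx=6,fy=6,interpolation=cv2.INTER_CUBIC)[...,::-1])
E
```

```text
lid (array([0.4757959 , 0.11895729]), np.float64(0.05819173429391265), (217.3, 222.7))
mat (array([0.55411456, 0.38493756]), np.float64(-0.07228711357440229), (232.7, 226.3))
(210, 223) [ 89 155 237] 107 159 237
(150, 200) [247 201 131] 18 120 247
(335, 190) [253 226 119] 24 135 253
(363, 160) [209  61  51] 2 193 209
(362, 188) [250 213 110] 22 143 250
(345, 185) [192 118  70] 12 162 192
(388, 165) [146  96  58] 13 154 146
(414, 165) [ 63 103 124] 100 125 124
(400, 150) [234 155  93] 13 154 234
(414, 197) [252 220 113] 23 141 252
```

View pics/c1.png

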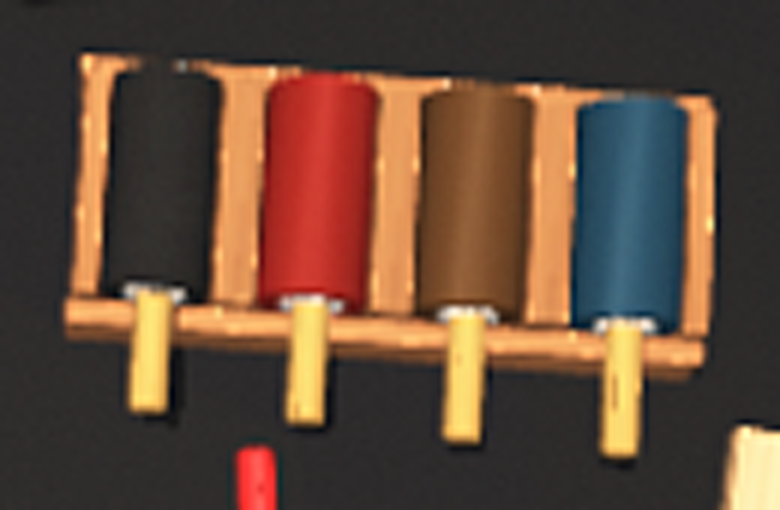

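The crop shows four rollers with black, dark red, brown and dark blue covers, and brass axles at x≈150, 306, 463 and 620 (crop px), so all four are present. The red rod at (258,480) is not meant. I'll take the lid off now.

```bash
cat >> h.py <<'E'
def go(xy,z,yaw,pitch=0.):
    """joint move, half-turn ambiguity resolved by the nearer joint solution"""
    q0=np.array(robot.observe()['q']); best=None
    for k in (0,1):
        R=down(yaw,pitch)@np.diag([(-1.)**k,(-1.)**k,1]); q=robot.solve_ik([*xy,z],R)
        if q is not None:
            d=np.abs(np.array(q)-q0).max()
            if best is None or d<best[0]: best=(d,R)
    robot.reach([*xy,z],best[1])
def lin(xy,z,vel=.15,yaw=None):
    robot.move_linear([*xy,z],vel=vel,attitude=None)
E
python3 - <<'E'
from h import *
L=np.array([.4758,.1190]);y=.0582
go(L,.16,y); st()
lin(L,.073,.08); st(); robot.close_gripper(); o=st()
if .015<o['width']<.03:
    lin(L,.19,.1); robot.hold(.2); st()
    im=robot.get_image("scene"); cv2.imwrite("pics/s1.png",im[...,::-1])
E
```

```text
t2.4 p [0.4759 0.1196 0.1601] F [ 0.7  1.2 -0.7] w0.0853 ff0.0
t3.6 p [0.4761 0.1191 0.0734] F [0.1 0.3 0.5] w0.0854 ff0.0
t4.2 p [0.4759 0.119  0.0733] F [-2.4 -0.3  7.4] w0.0209 ff59.5
t5.7 p [0.4756 0.119  0.1896] F [-0.   0.2 -3.6] w0.0208 ff58.8
```

View pics/s1.png

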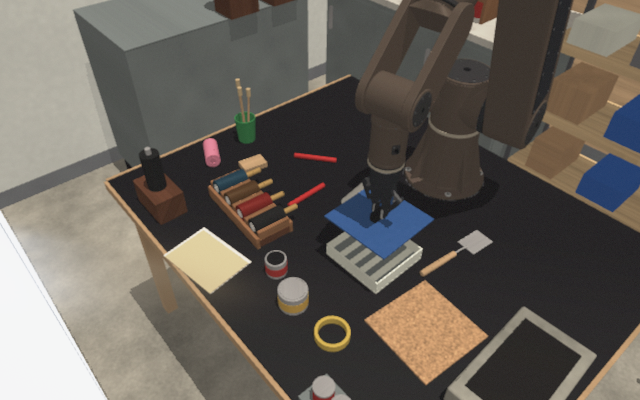

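The lid is level in the gripper at (378,215) and the tray is open with its grooves empty. I'll set it on the mat.

```bash
python3 - <<'E'
from h import *
M=np.array([.5541,.3849]);y=-.0723
go(M,.12,y); st()
lin(M,.045,.1)
for z in (.039,.0365,.035,.034):
    lin(M,z,.04); o=st()
    if o['contact_force'][2]>2 : break
robot.ungrasp(); st(); lin(M,.16,.12)
go([.60,-.10],.30,0); o=st(); print(np.round(o['q'],2))
c=cam("wrist"); print('wristcam',(-c[1].T@c[2]).round(3),c[0].round(1).tolist(),c[1].round(2).tolist()); im=robot.get_image("wrist"); cv2.imwrite("pics/w1.png",im[...,::-1])
t=robot.get_image("top"); cv2.imwrite("pics/t2.png",t[...,::-1]);print('lid',rect(opened(lidmask(t)),.012,cam("top")))
E
```

```text
t6.9 p [0.5541 0.3838 0.1202] F [ 0.4  0.5 -2.7] w0.0209 ff58.8
t8.1 p [0.554  0.3849 0.039 ] F [-0.3 -0.3 -2.7] w0.0209 ff58.8
t8.3 p [0.5541 0.3849 0.0364] F [ 0.1 -0.1 -3.1] w0.0208 ff58.8
t8.6 p [0.554  0.3849 0.0349] F [-0.2 -0.5 -2.7] w0.0208 ff58.8
t8.8 p [0.5542 0.385  0.0344] F [-1.2 -1.3  3.7] w0.0205 ff59.5
t9.5 p [0.5541 0.3849 0.034 ] F [ 0.7  0.6 -0.1] w0.0856 ff0.0
t12.5 p [ 0.6001 -0.0991  0.2997] F [ 0.2  0.3 -0.7] w0.0852 ff0.0
[-0.21  0.37  1.63  0.    1.14 -1.79]
wristcam [ 0.529 -0.099  0.428] [[309.7, 0.0, 320.6], [0.0, 309.7, 202.1], [0.0, 0.0, 1.0]] [[-0.0, 1.0, 0.0], [0.96, 0.0, 0.28], [0.28, 0.0, -0.96]]
lid (array([0.55355536, 0.38360971]), np.float64(-0.07322467943616469), (211.8, 218.9))
```

View pics/w1.png

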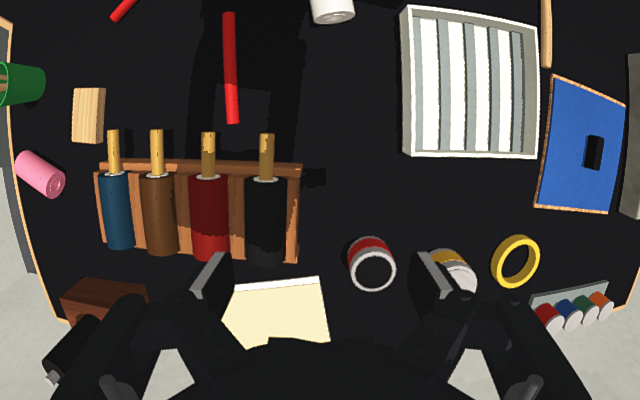

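View pics/t2.png

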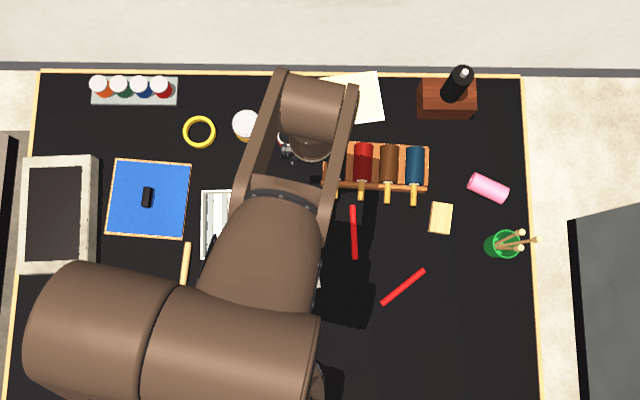

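The lid is flat on the mat. In the wrist view the four brass stubs run from row 130 to 175 at x≈114, 157, 208 and 267, and the tray is at (470,85). I'll measure both from here.

```bash
cat >> h.py <<'E'
def axles(im,c,fish,xr,yr,z=.0555):
    """brass stubs: centre xy, heading, sides, tip (near robot), sorted by y"""
    h,s,v=hsv(im); m=opened((h>=16)&(h<=28)&(s>110)&(v>90),3); out=[]
    for k in cv2.findContours(m,cv2.RETR_EXTERNAL,cv2.CHAIN_APPROX_NONE)[0]:
        if cv2.contourArea(k)<40: continue
        w=cast(k[:,0],z,c,fish); ctr=w.mean(0)
        if not(xr[0]<ctr[0]<xr[1] and yr[0]<ctr[1]<yr[1]): continue
        one=np.zeros(m.shape,np.uint8); cv2.drawContours(one,[k],-1,1,-1)
        ce,yaw,sd=rect(one,z,c,fish); out.append((*ce.round(4),round(yaw,3),sd))
    return sorted(out,key=lambda a:-a[1])
E
python3 - <<'E'
from h import *
im=cv2.imread("pics/w1.png")[...,::-1].copy();c=cam("wrist")
for a in axles(im,c,True,(.4,.75),(-.6,.0)): print('W',a)
h,s,v=hsv(im); m=opened((s<60)&(v>110)); m[:,:395]=0;m[:,545:]=0;m[165:]=0
m=cv2.morphologyEx(m,cv2.MORPH_CLOSE,np.ones((15,15))); print('tray',rect(m,.045,c,True))
t=cv2.imread("pics/top0.png")[...,::-1].copy();ct=cam("top");h,s,v=hsv(t)
for a in axles(t,ct,False,(.4,.75),(-.6,.0)): print('T',a)
def R(m): m=opened(m,3);m[:140]=0;m[195:]=0;m[:,:322]=0;m[:,430:]=0; return rect(m,.067,ct)
print('red',R(((h<6)|(h>174))&(s>150))); print('blue',R((h>95)&(h<112)&(s>80))); print('brown',R((h>5)&(h<18)&(s>100)&(v<172)))
E
```

```text
W (np.float64(0.5802), np.float64(-0.1657), np.float64(-0.037), (57.3, 17.5))
W (np.float64(0.5757), np.float64(-0.2418), np.float64(-0.065), (56.9, 18.0))
W (np.float64(0.5695), np.float64(-0.3173), np.float64(-0.042), (62.4, 20.6))
W (np.float64(0.5639), np.float64(-0.3931), np.float64(-0.052), (63.2, 22.6))
W (np.float64(0.5303), np.float64(-0.4271), np.float64(-0.315), (36.3, 9.9))
tray (array([0.47173779, 0.11026891]), np.float64(0.03350435166336501), (211.3, 218.0))
T (np.float64(0.5788), np.float64(-0.1643), np.float64(0.001), (56.2, 17.4))
T (np.float64(0.5737), np.float64(-0.2426), np.float64(-0.008), (56.3, 17.4))
T (np.float64(0.567), np.float64(-0.3179), np.float64(-0.017), (59.4, 17.4))
T (np.float64(0.5618), np.float64(-0.3932), np.float64(-0.025), (59.5, 17.4))
red (array([ 0.65847327, -0.24585959]), np.float64(-0.05846623962327257), (116.0, 52.7))
blue (array([ 0.6482663 , -0.39650275]), np.float64(-0.05827502465700488), (110.4, 51.8))
brown (array([ 0.65263196, -0.32186218]), np.float64(-0.019286612614353844), (121.8, 55.3))
```

```bash
python3 - <<'E'
from h import *
go([.50,-.28],.25,-.058); st(); c=cam("wrist"); im=robot.get_image("wrist"); cv2.imwrite("pics/w2.png",im[...,::-1])
np.savez("w2.npz",K=c[0],R=c[1],t=c[2])
for a in axles(im,c,True,(.4,.75),(-.6,.0)): print('W',a)
E
```

```text
t13.5 p [ 0.5008 -0.2794  0.2504] F [0.2 0.6 0.3] w0.0852 ff0.0
W (np.float64(0.5741), np.float64(-0.1535), np.float64(-0.063), (48.3, 43.0))
W (np.float64(0.5769), np.float64(-0.2164), np.float64(-0.046), (63.1, 68.2))
W (np.float64(0.5708), np.float64(-0.2907), np.float64(-0.047), (66.2, 71.1))
W (np.float64(0.5632), np.float64(-0.393), np.float64(-0.058), (66.2, 19.2))
W (np.float64(0.4963), np.float64(-0.4405), np.float64(-0.214), (81.3, 29.6))
```

View pics/w2.png

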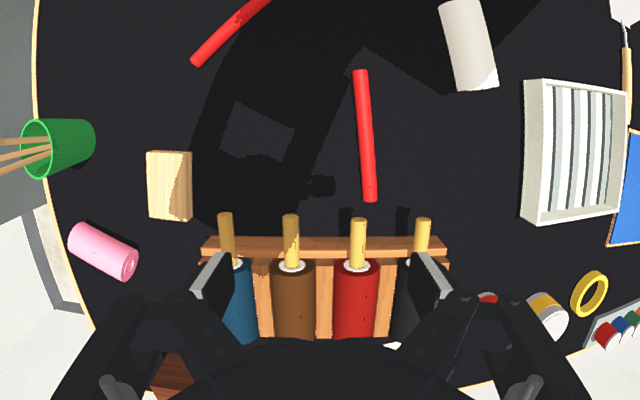

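The wrist view shows the stubs at columns 226, 291, 357 and 423 (rows 215-260), with the rack's near lip at rows 237-258. I'll fit the rack yaw from the lip and take the axle lines from their stub sections.

```bash
python3 - <<'E'
from h import *
im=cv2.imread("pics/w2.png")[...,::-1].copy();d=np.load("w2.npz");c=(d['K'],d['R'],d['t']);h,s,v=hsv(im)
wood=(h<16)&(s>90)&(v>60)
def top(cols): return [(u,np.argmax(wood[226:262,u])+226) for u in cols if wood[226:262,u].any()]
cols=[*range(208,216),*range(240,278),*range(304,344),*range(372,410),*range(434,444)]
P=cast(top(cols),0.,c,True); vx,vy,x0,y0=cv2.fitLine((P*1000).astype(np.float32),cv2.DIST_HUBER,0,.01,.01).ravel()
r=(P*1000-[x0,y0])@[-vy,vx]; print('yaw',np.arctan2(-vx*np.sign(vy),abs(vy)),'pt',x0,y0,'res',r.std())
br=(h>=16)&(h<=30)&(s>90)&(v>70)
for u in(226,291,357,423):
    w=br[:,u-14:u+15]; rows=[r for r in range(205,234) if w[r].sum()>8]
    mid=[(np.flatnonzero(w[r]).mean()+u-14,r) for r in rows]
    W=cast(mid,.0575,c,True); f=np.polyfit(W[3:,0],W[3:,1],1); print(u,'tip',W[0].round(4),'slope',f[0].round(3),'end',W[-1].round(4), 'mid', W[3:].mean(0).round(4))
# tray: white rim
m=opened((s<70)&(v>90)); m[:,:515]=0;m[:,628:]=0;m[:70]=0;m[230:]=0
print('tray',rect(cv2.morphologyEx(m,cv2.MORPH_CLOSE,np.ones((15,15))),.045,c,True))
E
```

```text
yaw -0.05847474 pt 588.568 -284.01257 res 1.920411249855873
226 tip [ 0.5296 -0.3888] slope -0.061 end [ 0.5551 -0.3911] mid [ 0.544  -0.3909]
291 tip [ 0.5358 -0.3149] slope -0.019 end [ 0.5583 -0.3157] mid [ 0.5487 -0.3156]
357 tip [ 0.5436 -0.241 ] slope -0.072 end [ 0.5626 -0.2413] mid [ 0.5548 -0.2407]
423 tip [ 0.5484 -0.1664] slope -0.059 end [ 0.5681 -0.1659] mid [ 0.5601 -0.1654]
tray (array([0.47696326, 0.09974078]), np.float64(0.03119186647101116), (202.5, 243.0))
```

```bash
python3 - <<'E'
from h import *
p=[.48,-.12]; robot.close_gripper(); go(p,.06,0); lin(p,.036,.1)
z=.032
while z>.010:
    lin(p,z,.04); o=robot.observe()
    if o['contact_force'][2]>3: break
    z-=.0015
st(); lin(p,.1,.2); robot.ungrasp()
# IK check for tilted placing
for off in (-.063,-.021,.021,.063):
  for pt in (0,.15,.27):
    T=np.array([.472,.119+off]); print(off,pt,[robot.solve_ik([T[0]+dx,T[1],.09],down(.045,pt)@np.diag([k,k,1])) is not None for k in(1,-1) for dx in(-.06,.06)])
E
```

```text
t18.9 p [ 0.4801 -0.12    0.0141] F [0.8 1.1 3.4] w0.0005 ff1.7
-0.063 0 [True, True, True, True]
-0.063 0.15 [True, True, True, True]
-0.063 0.27 [True, True, True, True]
-0.021 0 [True, True, True, True]
-0.021 0.15 [True, True, True, True]
-0.021 0.27 [True, True, True, True]
0.021 0 [True, True, True, True]
0.021 0.15 [True, True, True, True]
0.021 0.27 [True, True, True, True]
0.063 0 [True, True, True, True]
0.063 0.15 [True, True, True, True]
0.063 0.27 [True, True, True, True]
```

```bash
python3 - <<'E'
from h import *
go([.52,.119],.27,.058); c=cam("wrist"); im=robot.get_image("wrist"); cv2.imwrite("pics/w3.png",im[...,::-1]);np.savez("w3.npz",K=c[0],R=c[1],t=c[2])
h,s,v=hsv(im); m=opened((s<70)&(v>90)); K,R,t=c
q=R@np.array([.475,.119,.045])+t; th=np.arctan2(np.hypot(q[0],q[1]),q[2]); px=K[0,2]+K[0,0]*th*q[0]/np.hypot(q[0],q[1]); py=K[1,2]+K[0,0]*th*q[1]/np.hypot(q[0],q[1]); print(px,py)
m=cv2.morphologyEx(m,cv2.MORPH_CLOSE,np.ones((15,15))); n,l,stt,_=cv2.connectedComponentsWithStats(m)
k=l[int(py),int(px)]; print(k,stt[k]); print('tray',rect(l==k,.045,c,True))
E
```

```text
323.68769047181144 137.1796237235356
3 [  233    51   181   173 29809]
tray (array([0.47685385, 0.1166287 ]), np.float64(0.03066835141853963), (201.0, 206.6))
```

View pics/w3.png

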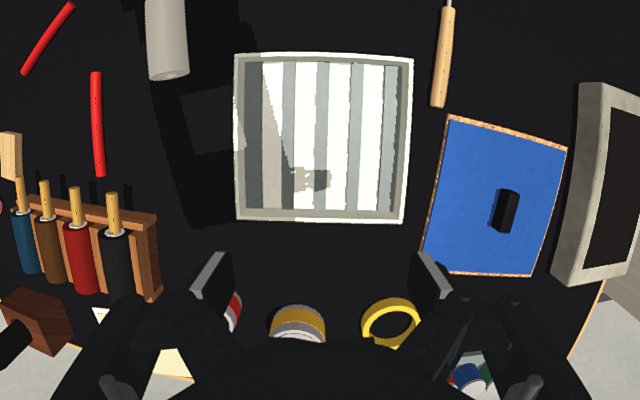

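The tray is at (323,137) in the wrist view, measured as centre (.477,.1166) with yaw .031. I'll draw the black roller's axle first.

```bash
cat >> h.py <<'E'
YR=-.0585; HR=np.array([np.cos(YR),np.sin(YR)]); D=.006
TRAY=np.array([.4769,.1166]); YT=.031
LINE={1:((.5601,-.1654),.548),2:((.5548,-.2407),.5436),4:((.5487,-.3156),.5358),3:((.544,-.3909),.5296)}  # point on axle, tip x
def draw(n):
    p,tip=LINE[n]; p=np.array(p); face=.5886+.0585*(p[1]+.284); gx=face-.022
    G=p+HR*(gx-p[0])/HR[0]; print('grip',G.round(4),'from tip',round(gx-tip,4))
    go(G,.14,YR); lin(G,.0555+D,.1); st(); robot.close_gripper(); o=st()
    if not .014<o['width']<.021: return None
    lin(G-HR*.03,.0555+D,.06); st()
    lin(G-HR*.125,.0555+D,.1); o=st(); lin(G-HR*.125,.13,.15); st()
    return gx-tip
def place(off,H,g):
    h=np.array([np.cos(YT),np.sin(YT)]); n=np.array([-h[1],h[0]]); L=.160-g
    th=np.arcsin((H-.0175)/L); A=TRAY+n*off+h*(-(.08-g))*np.cos(th)
    zt=down(YT,th)[:,2]; T=np.r_[A,H]-D*zt; print('pitch',round(th,3),'T',T.round(4))
    go(T[:2],T[2]+.07,YT,th); st(); lin(T[:2],T[2]+.012,.1); z=T[2]+.012
    while z>T[2]+.0005:
        z-=.003; lin(T[:2],z,.04); o=robot.observe()
        if np.linalg.norm(o['contact_force'])>6: break
    st(); robot.ungrasp(); robot.hold(.2); lin(T[:2],T[2]+.10,.15); st()
def snap(name,cam_='wrist'):
    im=robot.get_image(cam_); cv2.imwrite(f"pics/{name}.png",im[...,::-1]); return im
E
python3 - <<'E'
from h import *
print(draw(1)); snap('a1'); snap('a1s','scene')
a=cv2.imread('pics/a1.png');b=cv2.imread('pics/a1s.png')[120:270,180:460]
cv2.imwrite('pics/a1m.png',np.vstack([cv2.resize(a,(480,300)),cv2.resize(b,(480,257))]))
E
```

```text
grip [ 0.5735 -0.1662] from tip 0.0255
t23.6 p [ 0.5739 -0.1662  0.062 ] F [ 0.8  0.1 -0.4] w0.0854 ff0.0
t24.2 p [ 0.5736 -0.1662  0.0616] F [-0.5  0.1  2.5] w0.0152 ff58.5
t24.9 p [ 0.5432 -0.1644  0.0615] F [-2.7  0.6  0.6] w0.0153 ff58.7
t26.0 p [ 0.4495 -0.1591  0.0615] F [-0.4 -0.5 -1.6] w0.0152 ff58.7
t26.6 p [ 0.4488 -0.1588  0.1297] F [-0.5 -0.1 -2.3] w0.0154 ff58.7
0.025538099999999897
```

View pics/a1m.png

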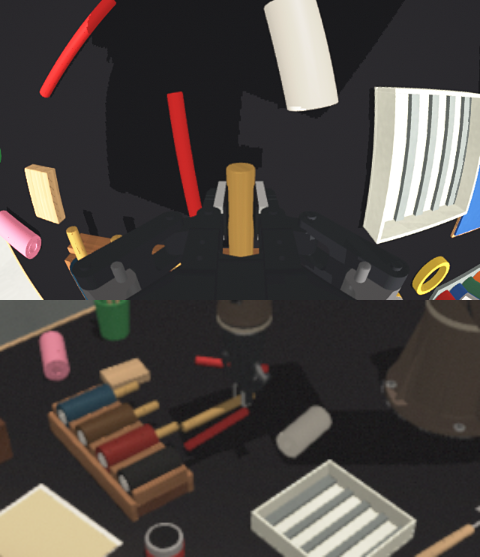

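Axle 1 is out and held. It is central in the wrist view and roughly level in the scene view, with the black roller still in the rack. I'll place it in groove -21.

```bash
python3 - <<'E'
from h import *
place(-.021,.030,.0255)
go([.52,.119],.27,.058); c=cam("wrist"); im=snap('p1')
for a in axles(im,c,True,(.3,.7),(.0,.25),.014): print(a)
b=cv2.imread('pics/p1.png'); cv2.imwrite('pics/p1c.png',cv2.resize(b[40:240,220:430],None,fx=2.5,fy=2.5))
E
```

```text
pitch 0.093 T [0.4239 0.0939 0.036 ]
t27.7 p [0.4242 0.0933 0.1058] F [-0.2 -1.1 -1.5] w0.0154 ff58.6
t29.4 p [0.4237 0.0939 0.0358] F [ 0.5 -0.5 -2. ] w0.0161 ff58.6
t31.1 p [0.4235 0.0939 0.1355] F [ 0.3 -0.1 -0.1] w0.0854 ff0.0
(np.float64(0.4795), np.float64(0.0959), np.float64(0.041), (159.3, 16.6))
```

View pics/p1c.png

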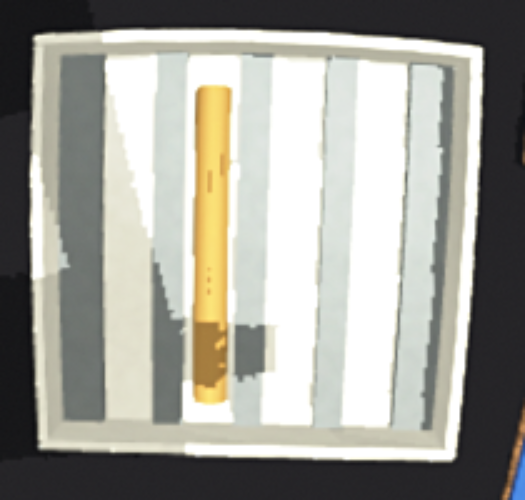

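Axle 1 lies in the second groove from the left (white strip at crop x≈210), within 1 mm of plan. Next is red, with a check against the first held picture before placing.

```bash
cat >> h.py <<'E'
def held(im):
    h,s,v=hsv(im); m=opened((h>=14)&(h<=28)&(s>110)&(v>60),3)[:,270:370]; n,l,t,ce=cv2.connectedComponentsWithStats(m)
    k=1+np.argmax(t[1:,4]); return t[k].tolist(),ce[k].round(1).tolist()
def check(name):
    im=robot.get_image('wrist'); cv2.imwrite(f'pics/{name}.png',im[...,::-1]); print('held',held(im))
def look(name):
    go([.52,.119],.27,.058); c=cam("wrist"); im=snap(name)
    for a in axles(im,c,True,(.3,.7),(.0,.25),.014): print(a)
    print('lid',rect(opened(lidmask(im)),.012,c,True))
E
python3 - <<'E'
from h import *
print('ref',held(cv2.imread('pics/a1.png')[...,::-1].copy()))
g=draw(2); check('a2')
if g: place(.021,.042,g); look('p2')
E
```

```text
ref ([31, 217, 40, 126, 4345], [50.6, 277.6])
grip [ 0.5691 -0.2415] from tip 0.0255
t34.3 p [ 0.5695 -0.2417  0.062 ] F [-0.1 -0.   0.2] w0.0855 ff0.0
t34.9 p [ 0.5692 -0.2416  0.0616] F [-0.2 -0.5  2.1] w0.0157 ff58.5
t35.5 p [ 0.5387 -0.2397  0.0614] F [-2.3 -0.3  1.4] w0.0158 ff58.7
t36.6 p [ 0.4451 -0.2345  0.0616] F [-0.6  0.5 -2. ] w0.0157 ff58.7
t37.2 p [ 0.4444 -0.2341  0.1297] F [-0.  -1.1 -2.2] w0.0158 ff58.7
held ([31, 216, 39, 127, 4329], [50.4, 277.6])
pitch 0.183 T [0.4238 0.136  0.0479]
t38.7 p [0.4241 0.1353 0.1178] F [ 0.3  0.  -2.2] w0.0155 ff58.6
t40.4 p [0.4237 0.1359 0.0477] F [ 0.6  0.1 -1. ] w0.0158 ff58.6
t42.1 p [0.4235 0.1359 0.1474] F [-0.4 -0.2  0.1] w0.0856 ff0.0
(np.float64(0.4763), np.float64(0.1374), np.float64(0.035), (159.5, 16.8))
(np.float64(0.48), np.float64(0.0964), np.float64(0.047), (159.4, 16.1))
lid (array([0.55372949, 0.38356586]), np.float64(-0.07073662118775816), (212.9, 221.2))
```

```bash
python3 - <<'E'
from h import *
g=draw(4); check('a4')
if g: place(-.063,.058,g); look('p4')
E
```

```text
grip [ 0.5648 -0.3165] from tip 0.029
t45.4 p [ 0.5651 -0.3167  0.062 ] F [ 0.   0.6 -0.2] w0.0850 ff0.0
t46.1 p [ 0.5648 -0.3166  0.0616] F [-0.2 -0.6  2.4] w0.0160 ff58.5
t46.7 p [ 0.5344 -0.3147  0.0615] F [-1.7  0.4  1.4] w0.0156 ff58.7
t47.8 p [ 0.4406 -0.3095  0.0616] F [ 0.2  0.  -1.1] w0.0154 ff58.7
t48.4 p [ 0.44   -0.3091  0.1297] F [ 0.1 -0.2 -2. ] w0.0157 ff58.7
held ([31, 208, 40, 135, 4692], [50.5, 272.9])
pitch 0.314 T [0.4322 0.0522 0.0637]
t49.8 p [0.4324 0.0514 0.1336] F [-0.4 -0.5 -1.9] w0.0156 ff58.6
t51.6 p [0.432  0.0522 0.0635] F [ 0.2  0.  -1.2] w0.0157 ff58.6
t53.3 p [0.4318 0.0522 0.1632] F [ 0.  -0.4 -0. ] w0.0855 ff0.0
(np.float64(0.4764), np.float64(0.1375), np.float64(0.034), (158.6, 16.8))
(np.float64(0.4803), np.float64(0.0961), np.float64(0.042), (158.3, 16.6))
(np.float64(0.4758), np.float64(0.0531), np.float64(0.024), (159.3, 16.5))
lid (array([0.5534671 , 0.38395978]), np.float64(-0.0744081882245959), (212.2, 221.2))
```

```bash
python3 - <<'E'
from h import *
g=draw(3); check('a3')
if g: place(.063,.058,g); look('p3')
E
```

```text
grip [ 0.5603 -0.3919] from tip 0.0307
t56.8 p [ 0.5607 -0.3921  0.0621] F [ 0.3 -0.4  0.4] w0.0853 ff0.0
t57.4 p [ 0.5604 -0.3919  0.0616] F [-0.1  0.   1.6] w0.0157 ff58.4
t58.1 p [ 0.5301 -0.3901  0.0615] F [-1.2  0.1  0.2] w0.0155 ff58.7
t59.2 p [ 0.4362 -0.3848  0.0616] F [ 0.5  0.9 -2. ] w0.0156 ff58.7
t59.8 p [ 0.4356 -0.3843  0.1296] F [ 0.3  0.4 -1.6] w0.0157 ff58.7
held ([31, 204, 41, 139, 4817], [50.5, 271.0])
pitch 0.319 T [0.4301 0.1782 0.0637]
t61.9 p [0.4305 0.1775 0.1337] F [ 0.7  0.9 -1.1] w0.0157 ff58.7
t63.6 p [0.4299 0.1782 0.0635] F [ 0.5 -0.5 -0.5] w0.0159 ff58.7
t65.3 p [0.4297 0.1781 0.1632] F [ 0.5  0.7 -0. ] w0.0858 ff0.0
(np.float64(0.4713), np.float64(0.1783), np.float64(0.009), (159.0, 16.6))
(np.float64(0.476), np.float64(0.1374), np.float64(0.035), (159.5, 16.7))
(np.float64(0.4803), np.float64(0.0963), np.float64(0.046), (158.2, 16.0))
(np.float64(0.4757), np.float64(0.0533), np.float64(0.025), (159.2, 16.0))
lid (array([0.54419031, 0.41381482]), np.float64(-0.06423264917356664), (216.2, 223.8))
```

The lid was knocked about 3 cm aside on the mat. I'll look before taking it.

```bash
python3 - <<'E'
from h import *
go([.50,.36],.25,-.064); c=cam("wrist"); im=snap('l1'); print('wrist',rect(opened(lidmask(im)),.012,c,True))
h,s,v=hsv(im); m=opened((v<45)&(lidmask(im)>0),3); print('knob',rect(m,.040,c,True))
go([.45,-.05],.3,0); t=snap('l1t','top'); print('top',rect(opened(lidmask(t)),.012,cam('top')))
E
```

```text
wrist (array([0.54341467, 0.41518033]), np.float64(-0.06285446330945063), (214.1, 220.8))
knob (array([0.5379754 , 0.41007867]), np.float64(-0.11843929579131197), (55.1, 18.7))
top (array([0.54296295, 0.41450656]), np.float64(-0.06381479919853321), (214.5, 222.9))
```

View pics/l1.png

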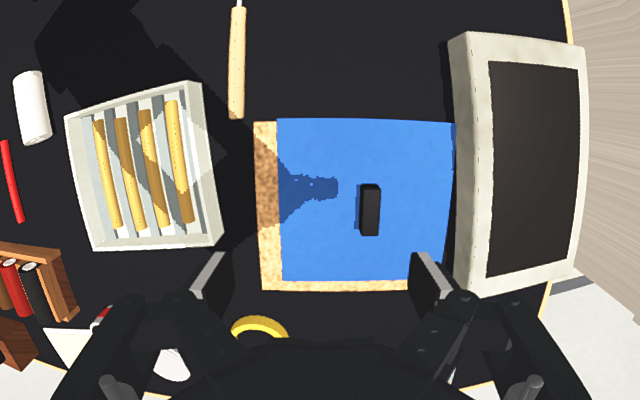

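View pics/p3.png

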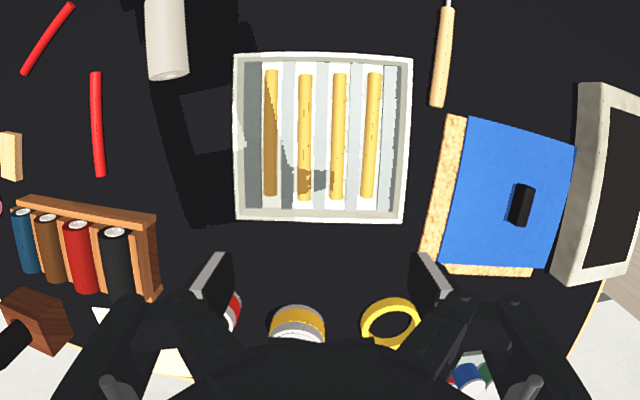

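All four axles lie in separate grooves and the rollers are still in the rack. The lid lies flat but shifted on the mat, with its knob at (370,210). I'll put it back on the tray now.

```bash
python3 - <<'E'
from h import *
L=np.array([.5432,.4150])
go(L,.13,-.0635); lin(L,.036,.1); st(); robot.close_gripper(); o=st()
if .015<o['width']<.03:
    lin(L,.16,.1); st()
    im=robot.get_image('wrist');print('lid in hand',rect(opened(lidmask(im)),.16-.030+.006,cam('wrist'),True))
    go(TRAY,.16,YT); st(); lin(TRAY,.085,.1)
    z=.080
    while z>.072:
        lin(TRAY,z,.04); o=st()
        if o['contact_force'][2]>1.5: break
        z-=.002 if z>.077 else .001
    robot.ungrasp(); st(); lin(TRAY,.2,.12)
    go([.52,.119],.27,.058); c=cam('wrist'); im=snap('f1'); print('lid',rect(opened(lidmask(im)),.051,c,True))
E
```

```text
t71.5 p [0.5436 0.4153 0.0367] F [ 0.1  0.2 -0.1] w0.0853 ff0.0
t72.1 p [0.5434 0.4148 0.0364] F [-0.4 -3.8  6.6] w0.0204 ff60.1
t73.5 p [0.5429 0.4147 0.1592] F [ 0.7 -0.8 -3.3] w0.0208 ff59.0
lid in hand (array([0.51477368, 0.41685248]), np.float64(-0.06436460880558006), (155.4, 218.4))
t74.7 p [0.4778 0.1173 0.1602] F [ 0.6 -0.7 -2.5] w0.0203 ff59.0
t75.9 p [0.4769 0.1166 0.0801] F [-0.3  0.1 -4.1] w0.0203 ff59.0
t76.2 p [0.4769 0.1166 0.078 ] F [-0.8 -0.2 -2.7] w0.0208 ff59.0
t76.4 p [0.4768 0.1166 0.0759] F [-0.3 -0.6 -2.3] w0.0209 ff59.0
t76.7 p [0.477  0.1166 0.0754] F [-2.7  0.1  8.4] w0.0206 ff60.4
t77.3 p [0.4769 0.1166 0.075 ] F [0.4 0.  0.2] w0.0850 ff0.0
lid (array([0.47840564, 0.11701058]), np.float64(0.02964726008649502), (215.9, 222.2))
```

View pics/f1.png

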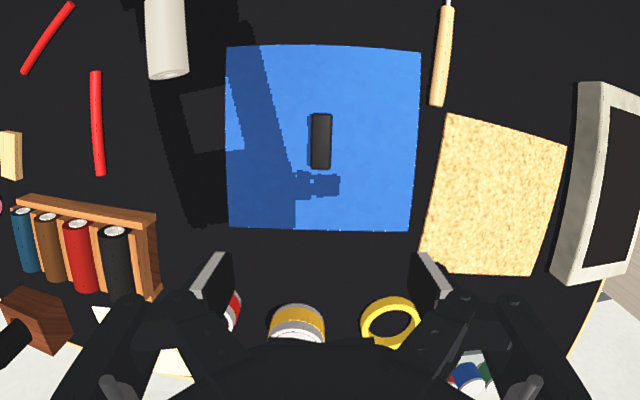

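The lid covers the tray squarely, within about 1.5 mm and 0.002 rad of the tray pose, and the rollers are in the rack.

```bash
python3 -c "
from rig import robot
print(robot.job_done())"
```

```text
the job is handed in; nothing more can be done
None
```

The job is handed in: all four axles are drawn and lie in separate tray grooves, the lid is back on squarely (within about 1.5 mm), and the rollers are still in the rack.

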